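# Load the drip caddy and hold it over the washing-up bowl

## Robot

A 6-joint arm with a two-finger parallel gripper is mounted at the origin on the work surface. World frame = base frame: x ahead of the robot, y to its left, z up, the work surface at z = 0. Lengths are in m, angles in degrees, forces in N, time in s.
With the tool pointing down it reaches from about 0.3 to 0.75 m from the base axis. Payload 8.5 kg.
Tool frame: the origin (TCP) lies midway between the tips of the shut fingers; the grasp point (between the pads) lies 19 mm behind it; y points along the fingers, x is the direction in which the jaws open and shut, and the axes are right-handed (so a half turn about y gives the same grasp; the last joint's range is limited). The gripper opens to 85 mm and grips with 20 to 120 N. Pads are 22 mm wide; open, the fingers measure 114 mm over their backs; the gripper's body (76 mm by 85 mm) begins 54 mm behind the grasp point. The pads swing forward as they close: fully open they stand 13 mm farther back than shut.
Start: joints at [53.382, 21.807, 74.336, -0, 83.858, -12.336], TCP at [0.226, 0.501, 0.207] pointing down, gripper open.
Joint ranges: [-178.18, 178.18], [-50.72, 133.34], [12.68, 142.11], [-81.47, 261.47], [9.98, 163.14], [-165.26, 165.26]. Speed limits (degrees/s): [136.94, 136.94, 180, 180, 180, 180].

## Interface

Orientations are given as a 3x3 rotation matrix whose columns are the frame's x, y, z axes.
In Python, from rig import env gives the robot as it stands.
- The arm moves only by the tool carry_out, never from a script. Its argument "plan" is a list of rows, each a list of 3 entries, a list of its own where there are three numbers: the shift along the tool's x, y, z in m, then the turn, a rotation vector about the tool's x, y, z in degrees, then the finger opening in m, from 0 to 0.0854. In form: [[[dx, dy, dz], [ax, ay, az], jaw], ...]. A call has 1 to 8 rows; each row shifts and turns the commanded pose from where the row before left it, along the tool's axes as they then stand; what a row does not reach is not made up. A row lasts 1/8 s, in which the tool goes at most 62.5 mm and 10.7 degrees, less where a joint would pass 70% of its speed; a pose out of reach is approached as far as the arm can. A call is refused whole if a number of a shift passes 0.0625 or a number of a turn 10.7, either way. A call with a gripper value outside its range is refused whole. The fingers move at their own pace and stop on an object; "force" is the grip in N (left out, the last holds). Time passes only in rows, so rows that do not move let the fingers close. It gives the time, the measured TCP pose, the force and the opening at its end, in the units of the state.
- env.observe(): the state, without advancing time (a new reading comes with each control period).
- env.get_image(name): name is "scene" or "top" or "wrist"; returns a dict with "image" (384x512x3 uint8, red, green, blue), "vfov" (degrees; the focal length in pixels is half the picture's height over the tangent of half this angle, whatever the lens; pixels are square), "cx", "cy" (the principal point, pixels), "k1" (the pictures are not rectified: a ray, as slopes to the right and down, at radius r is drawn at 1 + k1 r^2 times it, then the intrinsics apply), "rvec" (rotation vector, rad) and "tvec" (3), from world to camera coordinates, as OpenCV has them; the wrist camera has in their place "tool_from_camera" (4x4, takes a point from camera to tool coordinates, whose origin is the TCP and whose axes are the tool frame's). Camera axes: x right, y down, z forward; pixel columns grow to the right and rows downward; lengths in m; the calibration is good to about 2 mm. A picture is of the moment at which its call begins: read the wrist's pose just before it. There is no depth.
- env.close_job(): hands the job in, once; it reports no verdict.
Trained networks look in a picture, given as the dict that the camera call returned (one of the last four; its "shot" number tells which), for a name from the list of things; names that differ only in an ending like _2 or _b are one class to them, and where a whole thing is asked for, a point or a joint stands for the part that bears it (a point fixed in the world has none). Each returns a list of dicts, best first, with "conf" (0 to 1); they miss things now and then, are a little off and sometimes report something else, mostly with a low value. They report only what shows in the picture. A call takes as long as a camera call. They do not tell look-alikes from the thing itself.
- env.outline_of(target, picture): "mask" (384x512 bool, what is visible of it) and "pixel" ([row, column] in pixels, amid what is visible of it).
The state is a dict: "time_s": time; "q": joint angles; "qvel": joint speeds; "joint_efforts": joint torques, N m; "position": TCP position; "tool_rot": TCP orientation; "ft_force": force on the tool from outside, world axes, zero at the start; "wrist_torque": the same for the moment, N m; "grip_width": finger opening in m.
Only numpy, scipy, OpenCV 4.12 (cv2) and the standard library are available. Lean on these libraries where they do the work, as an engineer would, in place of code of your own. Each camera call takes 0.05 s, during which the arm holds its last target.

## Task

The small chopping board and the lime have just been rinsed: lift the board out of its drying stand and slide it, upright, all the way down into the slot of the white caddy, centred along the slot, and let go of it. Then pick the caddy up by its middle handle, board and loose lime aboard, and carry it without ever tipping the lime out of its shallow pocket, until the handle is over the middle of the steel washing-up bowl. Finish still holding it there, level, still and clear above the bowl's rim so that it can drip, and do not knock over the tumbler or the mug.

Things in the scene. Friction and masses are not known exactly. Their poses are not given: they have to be found in the camera images.
- board_mid (a point): Centre of the loose wooden chopping board: flat slab 10 mm thick (its x), 90 mm wide (its y), 110 mm tall (its z, up), about 80 g, small dark hanging hole near a top corner. Starts standing in the drying stand, lower edge 8 mm and top edge 118 mm above the worktop, leaning at most a few degrees; draws straight up. This point is 55 mm above its lower edge.
- stand: Fixed low steel drying stand; origin at the middle of its underside on the worktop. Foot plate 70 mm (x) by 120 mm (y) by 8 mm; on it two upright cheeks, 100 mm long along its y, 24 mm tall (up to 32 mm above the worktop), leaving a slot 13 mm wide in x, in which the board stands.
- caddy_slot (a point): Middle of the floor of the slot in the loose white caddy, 8 mm above its underside, 98 mm from the handle. Slot runs along the caddy's y: 90 mm long, open-ended, 13 mm wide (x), 40 mm deep, lips flaring to about 27 mm at 48 mm above the underside. The board enters from above, thickness along x; fully down, its centre is 55 mm above this point.
- caddy_handle (a point): Centre of the caddy's handle, a grey bar 44 mm long (caddy x), 18 mm thick (y: grasp across this), 26 mm tall, 115 mm above the caddy's underside, on a thin web. Caddy: white tray 240 (x) by 110 (y) by 8 mm, 400 g, handle in the middle, slot near its +x end, pocket with lime near -x. Loaded 0.54 kg, nearly balanced at the handle. z up.
- caddy_pocket (a point): Where the lime's centre rests when in the middle of the caddy's round pocket: 32 mm above the caddy's underside, 78 mm from the handle. Pocket 62 mm inner diameter, floor 12 mm above the underside, rim 5 mm above the floor. The lime can roll 18 mm off centre before the rim stops it; it climbs out if tipped beyond about 40 degrees or jerked.
- lime_center (a point): Centre of the loose lime, a ball 40 mm in diameter, about 60 g, lying free in the caddy's pocket.
- bowl_rim (a point): Middle of the opening of the fixed rectangular steel washing-up bowl, at rim height 80 mm above the worktop. Bowl 320 mm (x) by 260 mm (y), its rim flange 334 by 274 mm.
- tumbler: Steel tumbler, 68 mm wide, 90 mm tall, upright beyond the job's things; origin under its centre. Leave standing.
- mug: White mug, 76 mm wide, 88 mm tall, upright; origin under its centre. Leave standing.
Things that resemble listed ones, but are neither listed nor needed, are in the scene too. Leave any brown or turquoise look-alike of the part that bears lime_center alone. What is shaped like the part that bears board_mid but turquoise is not meant.

How it is judged:
By the outcome, as a careful person would: the job done as asked, in the order asked, and still so for the second after the job is handed in, while the arm keeps its last pose, push and grip.
It also fails if it takes over 72 s, if anything falls off the work surface, if the arm or the gripper's body presses on something with over 40 N, if the wrist force passes 120 N, or if a joint passes its speed limit or range.

## Working session

There is one attempt and no reset: what is moved stays moved. The work goes in short steps, Python scripts to look and compute and a tool call to move; the robot and the scene stay as the last step left them, time stands still between calls to the robot, and variables do not carry over. Pictures are saved under pics/ and viewed, and the job is handed in when it is done.

Besides the shell and the picture viewer there is one more tool, called as name(argument=value, ...) on one line, values as JSON. carry_out: Moves the arm, as the interface text tells. Its arguments: {"type":"object","properties":{"plan":{"type":"array","items":{"type":"array"}},"force":{"type":"number"}},"required":["plan"]}

```bash
ls; mkdir -p pics; cat > h.py <<'E'
import numpy as np, cv2
from rig import env
def K(p):
    f=p["image"].shape[0]/2/np.tan(np.radians(p["vfov"])/2)
    return f
def pose(p,s=None):
    if "rvec" in p:
        R=cv2.Rodrigues(np.array(p["rvec"],float))[0];t=np.array(p["tvec"],float).ravel();return R,t
    T=np.array(p["tool_from_camera"]);Rt=np.array(s["tool_rot"]).reshape(3,3);pt=np.array(s["position"])
    Rw=Rt@T[:3,:3];c=Rt@T[:3,3]+pt
    return Rw.T,-Rw.T@c
def ray(p,rc,s=None):
    f=K(p);R,t=pose(p,s)
    d=np.array([(rc[1]-p["cx"])/f,(rc[0]-p["cy"])/f]);u=d.copy()
    for _ in range(30):u=d/(1+p["k1"]*(u@u))
    return -R.T@t, R.T@np.array([u[0],u[1],1.])
def atz(p,rc,z,s=None):
    c,d=ray(p,rc,s);return c+d*(z-c[2])/d[2]
def proj(p,X,s=None):
    R,t=pose(p,s);x=R@np.asarray(X,float)+t;u=x[:2]/x[2];u=u*(1+p["k1"]*(u@u));f=K(p)
    return np.array([p["cy"]+f*u[1],p["cx"]+f*u[0]])
def save(p,name,sc=1.5):
    im=cv2.resize(p["image"],None,fx=sc,fy=sc,interpolation=cv2.INTER_CUBIC);cv2.imwrite("pics/"+name,im[:,:,::-1])
def tri(rays):
    A=np.zeros((3,3));b=np.zeros(3)
    for c,d in rays:
        d=d/np.linalg.norm(d);P=np.eye(3)-np.outer(d,d);A+=P;b+=P@c
    return np.linalg.solve(A,b)
E
python3 - <<'E'
from h import *
s=env.observe();print({k:np.round(v,4).tolist() for k,v in s.items()})
ps={}
for n in ["scene","top","wrist"]:
    p=env.get_image(n);save(p,n+"0.png")
    print(n,p["vfov"],p["cx"],p["cy"],p["k1"])
    for t in ["board_mid","stand","caddy_slot","caddy_handle","lime_center","bowl_rim","tumbler","mug","caddy_pocket"]:
        for o in env.outline_of(t,p)[:3]:
            print(t,round(o["conf"],2),np.round(o["pixel"],1),int(o["mask"].sum()))
E
```

```text
pics
{'time_s': 0.0, 'q': [53.384, 21.8412, 74.3856, 0.0008, 83.8576, -12.3355], 'qvel': [-0.0072, 0.0806, 0.0382, -0.0282, -0.0227, -0.0032], 'joint_efforts': [0.0001, -44.8458, -23.1281, -0.0002, 0.0047, 0.0], 'position': [0.226, 0.5011, 0.2062], 'tool_rot': [[0.4112, -0.0009, -0.9115], [0.9115, -0.0012, 0.4112], [-0.0014, -1.0, 0.0003]], 'ft_force': [-0.6391, 0.0918, 0.2554], 'wrist_torque': [0.0118, -0.0091, 0.0097], 'grip_width': 0.0856}
scene 43.861967524413515 254.70266814478933 188.2032901528237 -0.07677690037120721
board_mid 0.96 [224.  205.3] 526
board_mid 0.83 [200.  256.5] 647
board_mid 0.31 [301.9 223.6] 1081
stand 0.91 [224.4 257. ] 650
caddy_slot 0.81 [150.7 206.2] 1831
caddy_handle 0.79 [148.4 210.7] 1751
lime_center 0.55 [165.2 252.1] 123
lime_center 0.52 [129.7 263.7] 86
lime_center 0.51 [142.1 234.9] 99
tumbler 0.96 [302.  221.7] 1109
mug 0.6 [183.7 148.2] 979
caddy_pocket 0.74 [151.1 209.2] 1938
top 55.98464585799298 255.6880379960081 185.57597610048157 -0.09178447050854727
board_mid 0.98 [128.2 268.2] 456
board_mid 0.57 [185.7 262.8] 236
stand 0.78 [191.4 259.7] 954
caddy_slot 0.57 [200.2 398. ] 3798
caddy_handle 0.81 [198.6 394.5] 3831
lime_center 0.77 [277. 392.] 196
lime_center 0.65 [236.9 399.6] 201
lime_center 0.55 [226.3 339.1] 185
bowl_rim 0.64 [210.8 132.9] 15460
tumbler 0.74 [198.9 397.8] 3807
tumbler 0.56 [100.7 173.4] 815
tumbler 0.17 [237.8 397.6] 201
mug 0.82 [100.2 360.1] 1214
caddy_pocket 0.94 [196.4 396. ] 3695
wrist 68.15632737130215 256.1381743789374 190.44835947961187 0.014519695301108929
lime_center 0.58 [286.5 216. ] 9500
bowl_rim 0.69 [286.3 219.6] 9494
```

View pics/scene0.png

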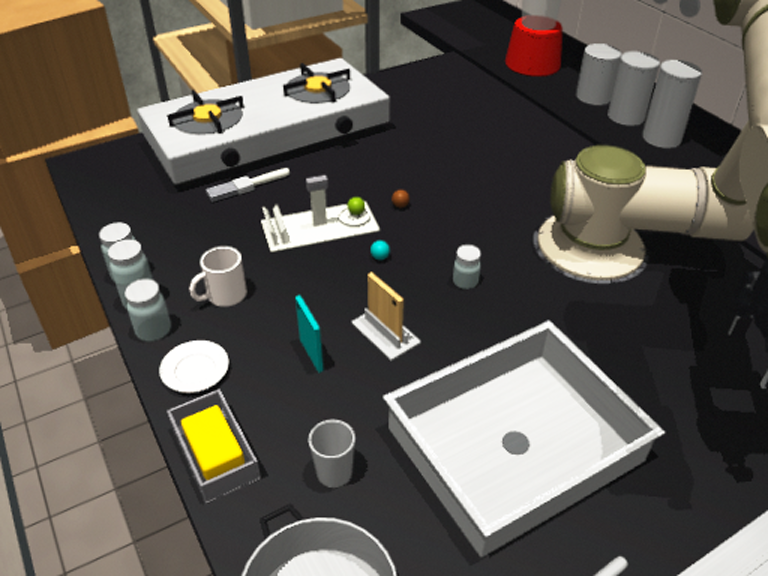

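View pics/top0.png

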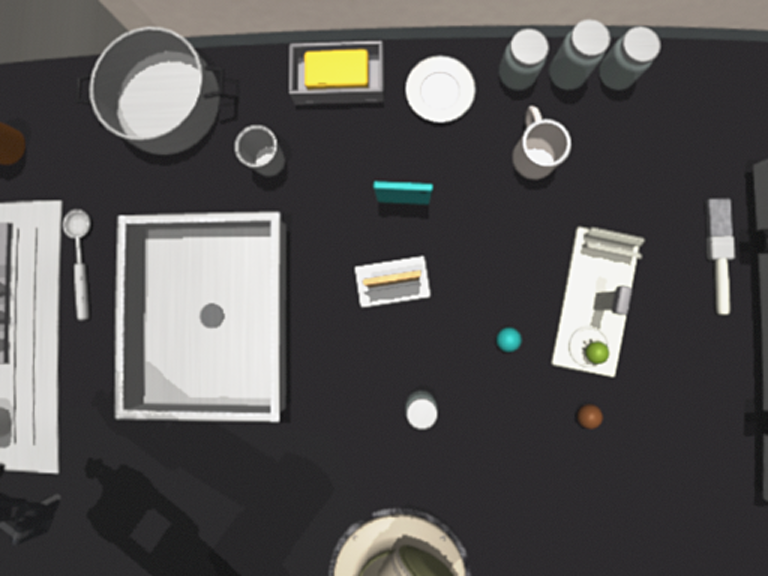

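View pics/wrist0.png

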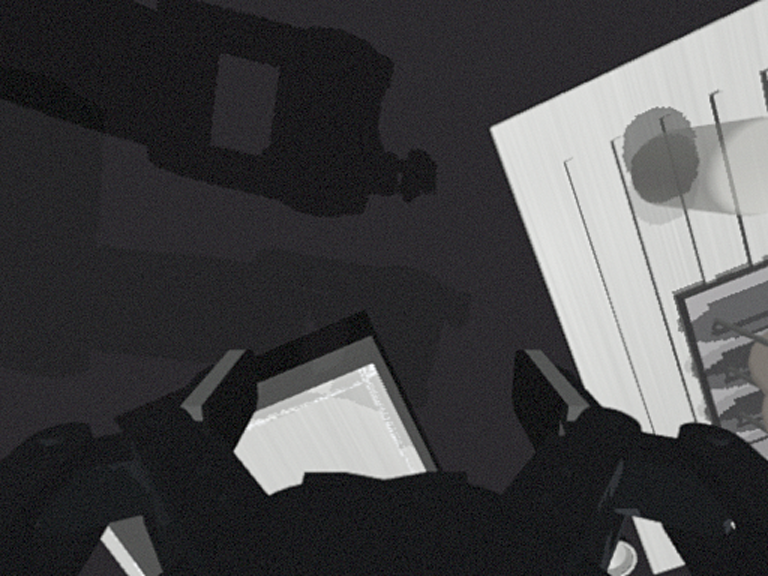

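The scene view shows the wooden board in its stand (385,305) and the caddy (320,215) with the lime. The turquoise board, turquoise ball and brown ball are decoys. In the top view the board is at (392,278), the caddy at (598,303), and the bowl at (200,316). I'll zoom in for the corners.

```bash
python3 - <<'E'
from h import *
p=env.get_image("top");im=p["image"]
a=cv2.resize(im[150:255,360:435],None,fx=6,fy=6,interpolation=cv2.INTER_CUBIC)
b=cv2.resize(im[165:210,230:295],None,fx=10,fy=10,interpolation=cv2.INTER_CUBIC)[:, :]
cv2.imwrite("pics/ca.png",cv2.resize(a,None,fx=.95,fy=.95)[:,:,::-1]);cv2.imwrite("pics/cb.png",b[:,:,::-1])
print(-pose(p)[0].T@pose(p)[1])
for n,rc,z in [("bowl fl",(144,78),.08),("",(141,186.5),.08),("",(279,78),.08),("",(279,186.5),.08)]:
    print(atz(p,rc,z).round(4))
print("stand",atz(p,(187.5,262),.008),"mug",atz(p,(98,361),.06),"tumb",atz(p,(98,172),.08))
E
```

```text
[ 0.46146591 -0.01716734  0.93619911]
[0.6207 0.4629 0.08  ]
[0.6214 0.185  0.08  ]
[0.2856 0.4585 0.08  ]
[0.2901 0.1851 0.08  ]
stand [0.51027211 0.00486334 0.008     ] mug [ 0.72606611 -0.24332957  0.06      ] tumb [0.72941926 0.22224485 0.08      ]
```

View pics/ca.png

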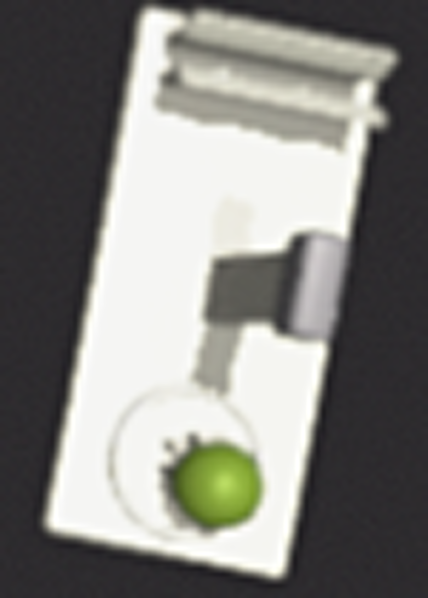

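View pics/cb.png

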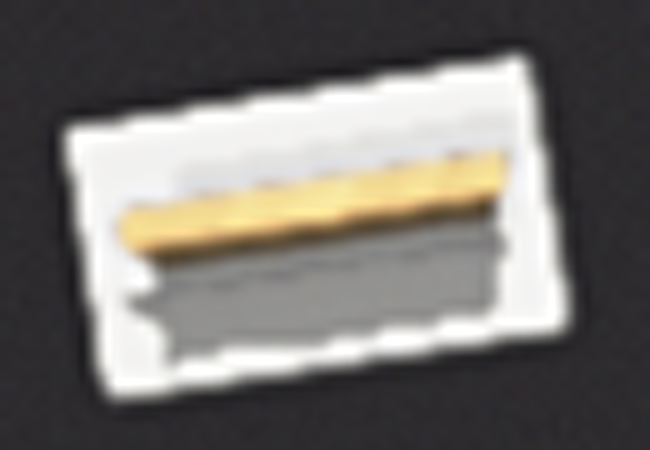

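```bash
python3 - <<'E'
from h import *
p=env.get_image("top")
f=lambda x,y:((y+.5)/5.7-.5+150,(x+.5)/5.7-.5+360)
g=lambda x,y:((y+.5)/10-.5+165,(x+.5)/10-.5+230)
TL,BL,BR=[atz(p,f(*q),.008) for q in [(142,8),(45,530),(286,578)]]
print(TL,BL,BR,np.linalg.norm(TL-BL),np.linalg.norm(BR-BL))
x=TL-BL;print("caddy x yaw",np.degrees(np.arctan2(x[1],x[0])))
c=(TL+BR)/2;print("centre",c)
print("handle",atz(p,f(322,287),.128), "lime",atz(p,f(218,485),.033))
a=[atz(p,g(*q),.118) for q in [(120,230),(507,172)]];v=a[0]-a[1];print("board",a,(a[0]+a[1])/2,np.linalg.norm(v),np.degrees(np.arctan2(v[1],v[0])))
a=[atz(p,g(*q),.008) for q in [(65,130),(525,60),(568,330),(108,400)]];print("stand",a,np.mean(a,0));v=a[0]-a[1];print(np.degrees(np.arctan2(v[1],v[0])))
s=env.get_image("scene")
E
```

```text
[ 0.60116007 -0.31299413  0.008     ] [ 0.3666523  -0.26279126  0.008     ] [ 0.34341449 -0.37160861  0.008     ] 0.23982122223452348 0.11127089605459958
caddy x yaw -12.083357577667323
centre [ 0.47228728 -0.34230137  0.008     ]
handle [ 0.47212802 -0.34296032  0.128     ] lime [ 0.38759968 -0.33268946  0.033     ]
board [array([0.50489485, 0.04876299, 0.118     ]), array([ 0.51707384, -0.03925641,  0.118     ])] [0.51098434 0.00475329 0.118     ] 0.08885799380123491 97.87782837862163
stand [array([0.53678855, 0.07171687, 0.008     ]), array([ 0.55341302, -0.04724121,  0.008     ]), array([ 0.4837658 , -0.05733101,  0.008     ]), array([0.46695046, 0.06102941, 0.008     ])] [0.51022946 0.00704351 0.008     ]
97.95559564499
```

```bash
cat > plan.py <<'E'
from h import *
from scipy.spatial.transform import Rotation as Ro
def down(yaw):
    a=np.radians(yaw);x=np.array([np.cos(a),np.sin(a),0]);y=np.array([0,0,-1.]);return np.c_[x,y,np.cross(x,y)]
def plan(goal,yaw,n,jaw,prof=None,start=None,ramp=2):
    s=env.observe();P=np.array(s["position"]) if start is None else start[0];R=np.array(s["tool_rot"]).reshape(3,3) if start is None else start[1]
    G=down(yaw);rv=Ro.from_matrix(R.T@G).as_rotvec()
    w=np.minimum(1,np.minimum(np.arange(1,n+1),np.arange(n,0,-1))/(ramp+1)) ;c=np.cumsum(w)/w.sum()
    p,r=P.copy(),R.copy();rows=[]
    for k in range(n):
        tp=P+(np.array(goal)-P)*c[k];tr=R@Ro.from_rotvec(rv*c[k]).as_matrix()
        d=np.round(r.T@(tp-p),4);t=np.round(np.degrees(Ro.from_matrix(r.T@tr).as_rotvec()),2)+0.0
        rows.append([(d+0.0).tolist(),t.tolist(),jaw]);p=p+r@d;r=r@Ro.from_rotvec(np.radians(t)).as_matrix()
    for k in range(0,n,8):print(str(rows[k:k+8]).replace(" ",""))
    print("end",p.round(4),"err yaw",np.degrees(Ro.from_matrix(r.T@G).as_rotvec()).round(2));return p,r
E
python3 - <<'E'
from plan import *
plan([.511,.005,.2],7.9,16,.05)
E
```

```text
[[[-0.008,0.0002,-0.011],[0.0,1.38,0.0],0.05],[[-0.0154,0.0003,-0.0225],[0.0,2.75,0.0],0.05],[[-0.0215,0.0005,-0.0348],[0.0,4.13,0.0],0.05],[[-0.019,0.0005,-0.0362],[0.0,4.13,0.0],0.05],[[-0.0162,0.0005,-0.0375],[0.0,4.13,0.0],0.05],[[-0.0136,0.0004,-0.0385],[0.0,4.13,0.0],0.05],[[-0.0107,0.0005,-0.0395],[0.0,4.13,0.0],0.05],[[-0.0079,0.0005,-0.0401],[0.0,4.13,0.0],0.05]]
[[[-0.0049,0.0005,-0.0406],[0.0,4.13,0.0],0.05],[[-0.002,0.0005,-0.0408],[0.0,4.13,0.0],0.05],[[0.0009,0.0005,-0.0409],[0.0,4.13,0.0],0.05],[[0.0039,0.0005,-0.0406],[0.0,4.13,0.0],0.05],[[0.0068,0.0005,-0.0404],[0.0,4.13,0.0],0.05],[[0.0096,0.0004,-0.0397],[0.0,4.13,0.0],0.05],[[0.0084,0.0004,-0.0259],[0.0,2.75,0.0],0.05],[[0.0048,0.0001,-0.0128],[0.0,1.38,0.0],0.05]]
end [0.511 0.005 0.2  ] err yaw [ 0. -0. -0.]
```

carry_out(plan=[[[-0.008,0,-0.011],[0,1.4,0],0.05],[[-0.015,0,-0.023],[0,2.8,0],0.05],[[-0.022,0,-0.035],[0,4.1,0],0.05],[[-0.019,0,-0.036],[0,4.1,0],0.05],[[-0.016,0,-0.038],[0,4.1,0],0.05],[[-0.014,0,-0.038],[0,4.1,0],0.05],[[-0.011,0,-0.04],[0,4.1,0],0.05],[[-0.008,0,-0.04],[0,4.1,0],0.05]])

```text
time_s: 2.65
position: [0.3693, 0.2503, 0.2069]
tool_rot: [[0.802, 0.0, -0.598], [0.598, -0.0, 0.802], [0.0, -1.0, -0.0]]
ft_force: [-0.7, 0.8, -0.2]
grip_width: 0.0501
```

carry_out(plan=[[[-0.005,0,-0.041],[0,4.1,0],0.05],[[-0.002,0,-0.041],[0,4.1,0],0.05],[[0.001,0,-0.041],[0,4.1,0],0.05],[[0.004,0,-0.041],[0,4.1,0],0.05],[[0.007,0,-0.04],[0,4.1,0],0.05],[[0.01,0,-0.04],[0,4.1,0],0.05],[[0.008,0,-0.026],[0,2.8,0],0.05],[[0.005,0,-0.013],[0,1.4,0],0.05]])

```text
time_s: 3.65
position: [0.5133, 0.002, 0.2067]
tool_rot: [[0.99, -0.0, -0.138], [0.138, -0.0, 0.99], [-0.0, -1.0, 0.0]]
ft_force: [-0.3, 0.1, -0.2]
grip_width: 0.0499
```

```bash
python3 - <<'E'
from plan import *
s=env.observe();p=env.get_image("wrist");save(p,"w1.png")
print(s["time_s"],s["position"],s["grip_width"],np.round(s["tool_rot"],3))
for t in ["board_mid","stand"]:
    for o in env.outline_of(t,p)[:2]: print(t,o["conf"],o["pixel"])
# predicted pixels of board top edge ends
e=np.array([np.cos(np.radians(97.9)),np.sin(np.radians(97.9)),0])
for k in (-.045,.045): print(proj(p,np.array([.511,.0048,.118])+k*e,s)*1.5)
plan([.511,.005,.081],7.9,8,.05,start=None)
E
```

```text
3.65 [0.51330618 0.00196646 0.20670587] 0.04988661449368258 [[ 0.99  -0.    -0.138]
 [ 0.138 -0.     0.99 ]
 [-0.    -1.     0.   ]]
board_mid 0.94 [175.6, 254.8]
board_mid 0.58 [203.4, 376.2]
stand 0.68 [154.8, 260.4]
[343.27449179 380.4546612 ]
[201.74425334 380.2984109 ]
[[[-0.0001,0.007,0.0001],[0.0,0.01,0.0],0.05],[[-0.0002,0.014,0.0002],[0.0,0.02,0.0],0.05],[[-0.0002,0.0209,0.0003],[-0.01,0.04,-0.01],0.05],[[-0.0003,0.021,0.0003],[0.0,0.03,0.0],0.05],[[-0.0003,0.0209,0.0002],[0.0,0.03,0.0],0.05],[[-0.0003,0.021,0.0003],[0.0,0.04,0.0],0.05],[[-0.0002,0.014,0.0002],[-0.01,0.02,-0.01],0.05],[[-0.0001,0.007,0.0001],[0.0,0.01,0.0],0.05]]
end [0.511 0.005 0.081] err yaw [0. 0. 0.]
```

View pics/w1.png

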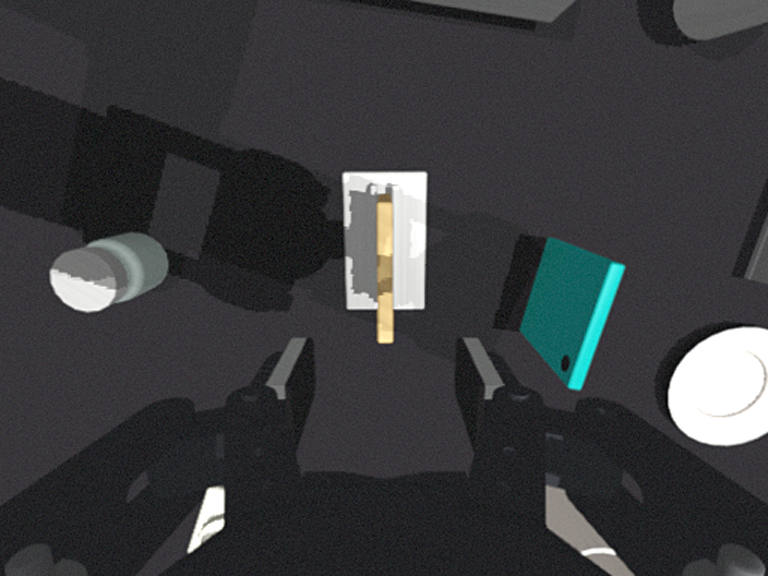

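The wrist view shows the board's top edge at column 385, rows 203–342. It lies midway between the fingers, so I only need +3 mm along tool z and then straight down.

carry_out(plan=[[[0,0.008,0.001],[0,0,0],0.05],[[0,0.016,0.001],[0,0,0],0.05],[[0,0.022,0.001],[0,0,0],0.05],[[0,0.022,0],[0,0,0],0.05],[[0,0.022,0],[0,0,0],0.05],[[0,0.019,0],[0,0,0],0.05],[[0,0.012,0],[0,0,0],0.05],[[0,0.005,0],[0,0,0],0.05]])

```text
time_s: 4.8
position: [0.5124, 0.007, 0.0803]
tool_rot: [[0.99, -0.001, -0.142], [0.142, 0.0, 0.99], [-0.001, -1.0, 0.0]]
ft_force: [-0.2, -0.3, 0.5]
grip_width: 0.0501
```

carry_out(plan=[[[0,0,0],[0,0,0],0.03],[[0,0,0],[0,0,0],0.02],[[0,0,0],[0,0,0],0.01],[[0,0,0],[0,0,0],0.0],[[0,0,0],[0,0,0],0.0],[[0,0,0],[0,0,0],0.0]], force=50)

```text
time_s: 5.55
position: [0.5132, 0.0064, 0.0814]
tool_rot: [[0.99, 0.001, -0.141], [0.141, -0.0, 0.99], [0.001, -1.0, -0.0]]
ft_force: [-0.3, 0.4, 6.1]
grip_width: 0.0086
```

carry_out(plan=[[[0,-0.004,0],[0,0,0],0.0],[[0,-0.008,0],[0,0,0],0.0],[[0,-0.014,0],[0,0,0],0.0],[[0,-0.02,0],[0,0,0],0.0],[[0,-0.022,0],[0,0,0],0.0],[[0,-0.02,0],[0,0,0],0.0],[[0,-0.014,0],[0,0,0],0.0],[[0,-0.008,0],[0,0,0],0.0]])

```text
time_s: 6.55
position: [0.5129, 0.0065, 0.1917]
tool_rot: [[0.99, 0.001, -0.141], [0.141, -0.0, 0.99], [0.001, -1.0, -0.0]]
ft_force: [0.1, 0.0, -1.1]
grip_width: 0.0086
```

```bash
python3 - <<'E'
from plan import *
s=env.observe();p=env.get_image("wrist");save(p,"w2.png");q=env.get_image("scene");save(q,"s2.png")
print(s["time_s"],s["position"],s["grip_width"],s["ft_force"])
plan([.566,-.362,.195],-12.1,16,0.0)
E
```

```text
6.55 [0.51287195 0.00652601 0.19174256] 0.008629959473930601 [ 0.14709807  0.04848206 -1.13274961]
[[[0.0,-0.0001,-0.0089],[0.0,0.48,0.0],0.0],[[0.0002,-0.0001,-0.0177],[0.0,0.96,0.0],0.0],[[0.0007,-0.0003,-0.0266],[0.0,1.45,0.01],0.0],[[0.0014,-0.0002,-0.0265],[0.0,1.44,0.0],0.0],[[0.002,-0.0003,-0.0265],[0.0,1.45,0.01],0.0],[[0.0027,-0.0002,-0.0265],[0.0,1.44,0.0],0.0],[[0.0034,-0.0003,-0.0264],[0.01,1.45,0.01],0.0],[[0.004,-0.0002,-0.0263],[0.0,1.44,0.0],0.0]]
[[[0.0047,-0.0003,-0.0261],[0.0,1.44,0.0],0.0],[[0.0054,-0.0002,-0.0261],[0.0,1.45,0.01],0.0],[[0.006,-0.0003,-0.0259],[0.0,1.44,0.0],0.0],[[0.0067,-0.0002,-0.0257],[0.0,1.45,0.01],0.0],[[0.0073,-0.0003,-0.0256],[0.0,1.44,0.0],0.0],[[0.0079,-0.0002,-0.0254],[0.0,1.45,0.0],0.0],[[0.0057,-0.0002,-0.0168],[0.0,0.96,0.01],0.0],[[0.003,-0.0001,-0.0083],[0.0,0.48,0.0],0.0]]
end [ 0.566 -0.362  0.195] err yaw [ 0. -0. -0.]
```

View pics/w2.png

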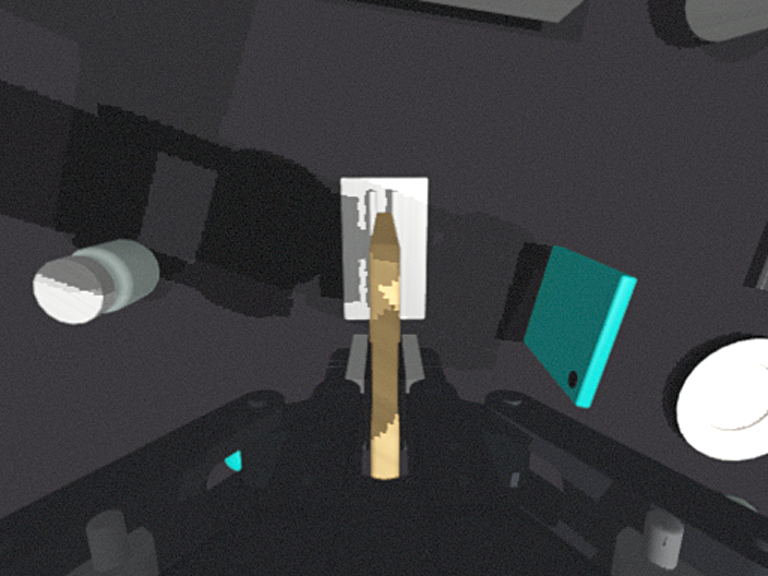

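View pics/s2.png

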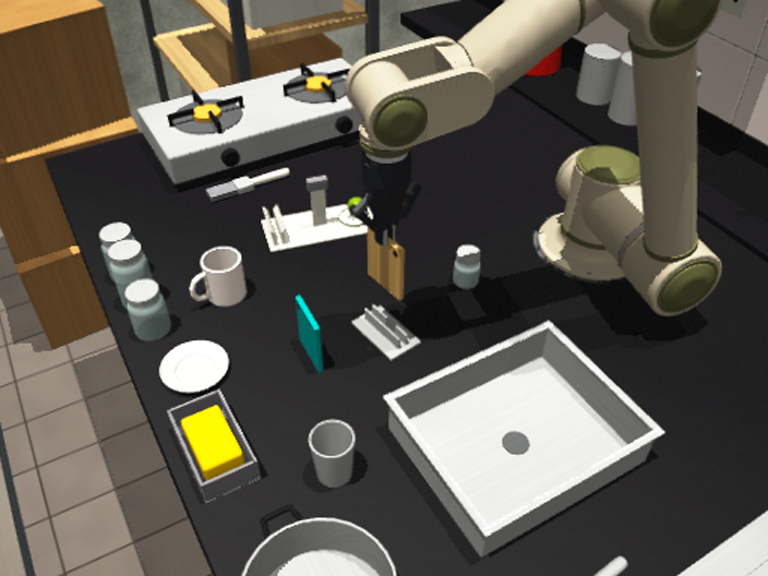

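carry_out(plan=[[[0,0,-0.009],[0,0.5,0],0.0],[[0,0,-0.018],[0,1,0],0.0],[[0.001,0,-0.027],[0,1.4,0],0.0],[[0.001,0,-0.027],[0,1.4,0],0.0],[[0.002,0,-0.027],[0,1.4,0],0.0],[[0.003,0,-0.026],[0,1.5,0],0.0],[[0.003,0,-0.026],[0,1.5,0],0.0],[[0.004,0,-0.026],[0,1.5,0],0.0]])

```text
time_s: 7.65
position: [0.5388, -0.1805, 0.1902]
tool_rot: [[0.999, -0.001, 0.039], [-0.039, 0.0, 0.999], [-0.001, -1.0, 0.0]]
ft_force: [0.1, -0.4, -0.9]
grip_width: 0.0083
```

carry_out(plan=[[[0.005,0,-0.026],[0,1.5,0],0.0],[[0.005,0,-0.026],[0,1.5,0],0.0],[[0.006,0,-0.026],[0,1.5,0],0.0],[[0.007,0,-0.026],[0,1.4,0],0.0],[[0.007,0,-0.026],[0,1.4,0],0.0],[[0.008,0,-0.025],[0,1.4,0],0.0],[[0.006,0,-0.017],[0,1,0],0.0],[[0.003,0,-0.008],[0,0.4,0],0.0]])

```text
time_s: 8.65
position: [0.5648, -0.3646, 0.1901]
tool_rot: [[0.977, -0.001, 0.213], [-0.213, 0.001, 0.977], [-0.001, -1.0, 0.0]]
ft_force: [0.7, 0.0, -0.5]
grip_width: 0.0084
```

```bash
python3 - <<'E'
from plan import *
s=env.observe();p=env.get_image("wrist");save(p,"w3.png");t=env.get_image("top")
cv2.imwrite("pics/t3.png",cv2.resize(t["image"][130:260,340:450],None,fx=4.5,fy=4.5,interpolation=cv2.INTER_CUBIC)[:,:,::-1])
print(s["time_s"],s["position"],np.degrees(np.arctan2(s["tool_rot"][1][0],s["tool_rot"][0][0])),s["ft_force"])
# predicted
a=np.radians(-12.1);ex=np.array([np.cos(a),np.sin(a),0]);ey=np.array([-np.sin(a),np.cos(a),0]);c=np.array([.4722,-.3425,0])
for n,X in [("corners",(x,y,.008)) for x in(-.12,.12) for y in(-.055,.055)]+[("lip",(.098+dx,y,.048)) for dx in(-.0135,.0135) for y in(-.045,.045)]+[("handletop",(0,0,.128))]:
    print(n,X,(proj(p,c+ex*X[0]+ey*X[1]+[0,0,X[2]],s)*1.5).round(1)[::-1])
E
```

```text
8.65 [ 0.56483981 -0.36456632  0.19008395] -12.295659674524348 [ 0.68282668  0.02713872 -0.53745694]
corners (-0.12, -0.055, 0.008) [134.2 314. ]
corners (-0.12, 0.055, 0.008) [112.4 182.6]
corners (0.12, -0.055, 0.008) [412.6 313.1]
corners (0.12, 0.055, 0.008) [414.6 182.3]
lip (0.0845, -0.045, 0.048) [369.9 317.6]
lip (0.0845, 0.045, 0.048) [368.5 198.3]
lip (0.1115, -0.045, 0.048) [405.1 317.6]
lip (0.1115, 0.045, 0.048) [406.3 198.2]
handletop (0, 0, 0.128) [213.1 289.4]
```

View pics/w3.png

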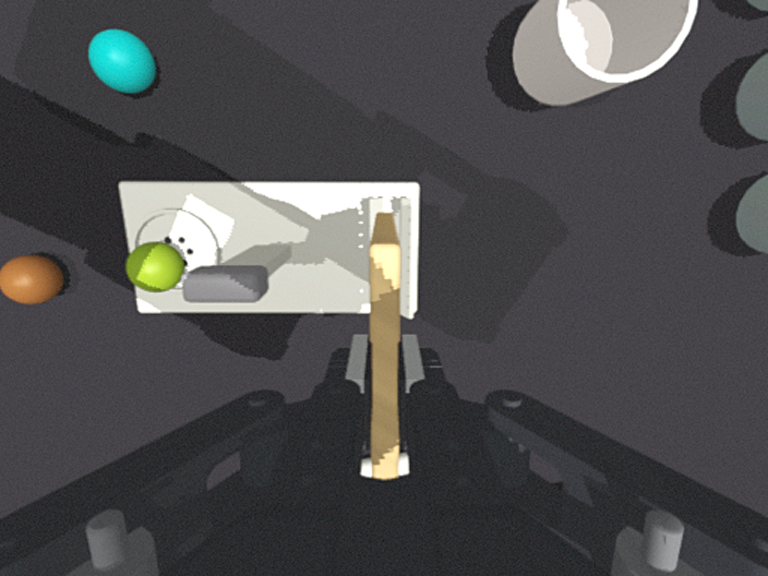

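View pics/t3.png

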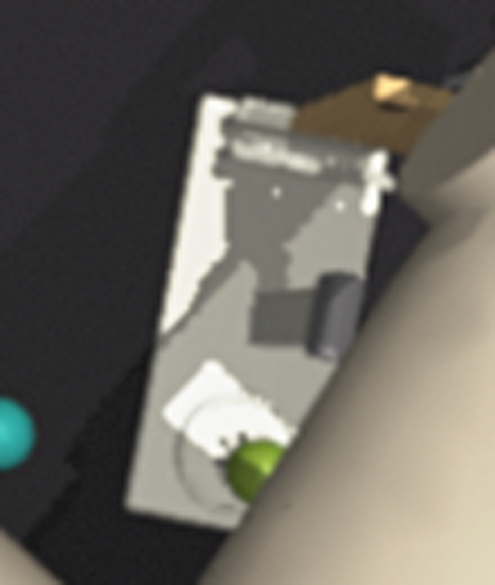

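```bash
python3 - <<'E'
from plan import *
s=env.observe();p=env.get_image("wrist");im=p["image"]
cv2.imwrite("pics/w3c.png",cv2.resize(im[110:225,225:290],None,fx=8,fy=8,interpolation=cv2.INTER_CUBIC)[:600,:,::-1])
cv2.imwrite("pics/w3d.png",cv2.resize(im[110:225,70:290],None,fx=3.6,fy=3.6,interpolation=cv2.INTER_CUBIC)[:,:,::-1])
R=np.array(s["tool_rot"]).reshape(3,3);P=np.array(s["position"])
for z in (.118,.06,.048,.008): print(z,proj(p,[P[0],P[1],z],s)[::-1])
E
```

```text
0.118 [255.66961212 191.89104079]
0.06 [255.76284161 177.6202029 ]
0.048 [255.77800522 175.29858876]
0.008 [255.82139645 168.65445052]
```

View pics/w3c.png

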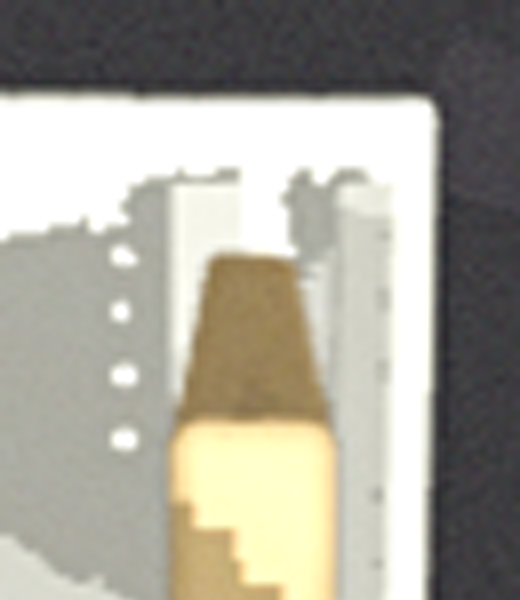

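View pics/w3d.png

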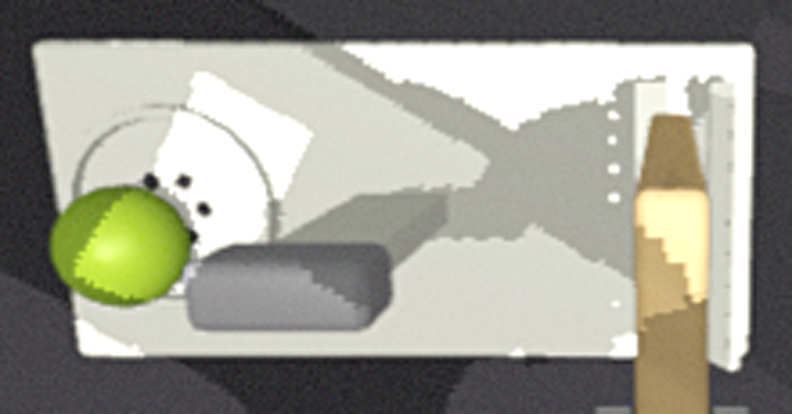

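```bash
python3 - <<'E'
from plan import *
s=env.observe();p=env.get_image("wrist")
R=np.array(s["tool_rot"]).reshape(3,3);P=np.array(s["position"])
g=lambda x,y:((y+.5)/3.6-.5+110,(x+.5)/3.6-.5+70)
c=lambda x,y:((y+.5)/8-.5+110,(x+.5)/8-.5+225)
TL,BL,TR=[atz(p,g(*q),.008,s) for q in[(34,42),(79,355),(754,43)]]
T=lambda X:(R.T@(X-P)).round(4)
print(TL,BL,TR,np.linalg.norm(TL-TR),np.linalg.norm(TL-BL));v=TR-TL;print(np.degrees(np.arctan2(v[1],v[0])))
cen=(BL+TR)/2;ex=v/np.linalg.norm(v);print("cen",cen,"slot",cen+.098*ex,"in tool",T(cen+.098*ex))
for q in[(170,240),(240,240),(290,230),(340,240),(390,240)]:print(q,T(atz(p,c(*q),.048,s)),T(atz(p,c(*q),.008,s)))
print("handle",atz(p,g(287,288),.128,s))
# board in hand: bottom edge far end corners, top edge near end
zb=P[2]-.0734
for q in[(208,257),(295,257)]:print("bd",T(atz(p,c(*q),zb,s)))
for q in[(172,425),(335,425)]:print("top far",T(atz(p,c(*q),zb+.11,s)))
E
```

```text
[ 0.3712846  -0.26291377  0.008     ] [ 0.34660012 -0.36922786  0.008     ] [ 0.60442072 -0.31306657  0.008     ] 0.23846960777994317 0.10914214673915948
-12.140581932790392
cen [ 0.47551042 -0.34114721  0.008     ] slot [ 0.5713186 -0.3617577  0.008    ] in tool [0.0059 0.1825 0.0025]
(170, 240) [-0.0107  0.1425  0.0392] [-0.0121  0.1825  0.0358]
(240, 240) [-0.0012  0.1425  0.0393] [-0.0014  0.1825  0.0358]
(290, 230) [0.0055 0.1425 0.0406] [0.0062 0.1825 0.0373]
(340, 240) [0.0123 0.1425 0.0393] [0.0138 0.1825 0.0358]
(390, 240) [0.019  0.1425 0.0393] [0.0214 0.1825 0.0358]
handle [ 0.47910318 -0.33977676  0.128     ]
bd [-0.0043  0.0734  0.0434]
bd [0.0049 0.0734 0.0434]
top far [-0.0043 -0.0366  0.0439]
top far [ 0.0052 -0.0366  0.0439]
```

carry_out(plan=[[[0.002,0.003,0.001],[0,0,0],0.0],[[0.002,0.006,0.001],[0,0,0],0.0],[[0.001,0.012,0.001],[0,0,0],0.0],[[0,0.013,0.0005],[0,0,0],0.0],[[0,0.012,0],[0,0,0],0.0],[[0,0.007,0],[0,0,0],0.0],[[0,0.003,0],[0,0,0],0.0],[[0,0,0],[0,0,0],0.0]])

```text
time_s: 9.85
position: [0.5709, -0.3606, 0.1349]
tool_rot: [[0.977, 0.0, 0.211], [-0.211, -0.0, 0.977], [0.0, -1.0, -0.0]]
ft_force: [0.2, 0.3, -0.2]
grip_width: 0.0084
```

```bash
python3 - <<'E'
from plan import *
s=env.observe();p=env.get_image("wrist");t=env.get_image("scene")
cv2.imwrite("pics/w4.png",cv2.resize(p["image"][100:260,190:330],None,fx=3.7,fy=3.7,interpolation=cv2.INTER_CUBIC)[:,:,::-1])
cv2.imwrite("pics/s4.png",cv2.resize(t["image"][90:180,150:270],None,fx=6,fy=6,interpolation=cv2.INTER_CUBIC)[:,:,::-1])
print(s["time_s"],s["position"],np.degrees(np.arctan2(s["tool_rot"][1][0],s["tool_rot"][0][0])),s["ft_force"])
E
```

```text
9.85 [ 0.57093582 -0.36055884  0.13491967] -12.188465985348783 [ 0.1864615   0.3196013  -0.19536138]
```

View pics/w4.png

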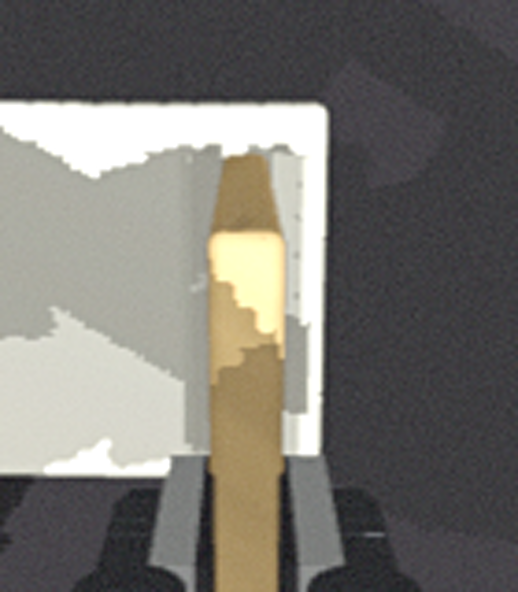

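View pics/s4.png

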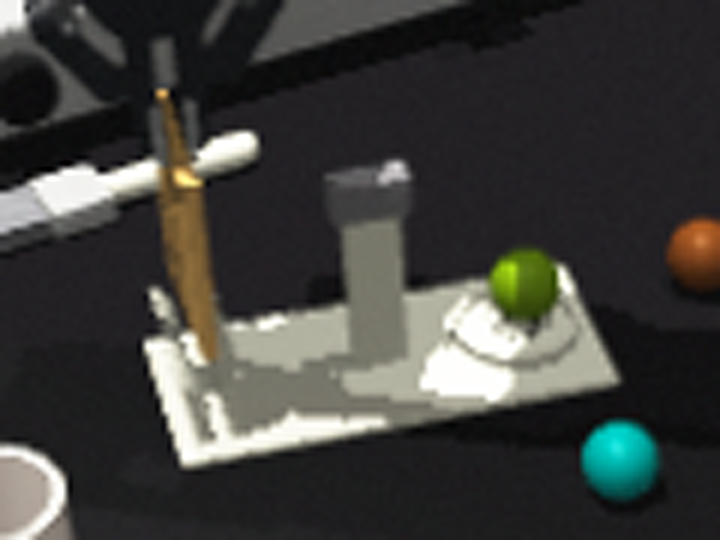

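```bash
python3 - <<'E'
from plan import *
s=env.observe();p=env.get_image("wrist")
R=np.array(s["tool_rot"]).reshape(3,3);P=np.array(s["position"]);T=lambda X:(R.T@(X-P)).round(4)
g=lambda x,y:((y+.5)/3.7-.5+100,(x+.5)/3.7-.5+190)
for q,z in[((221,155),P[2]-.0734),((267,155),P[2]-.0734),((185,150),.048),((302,152),.048),((187,450),.048),((305,412),.048),((328,103),.008),((320,455),.008)]:print(q,T(atz(p,g(*q),z,s)))
E
```

```text
(221, 155) [-0.0053  0.0734  0.0435]
(267, 155) [0.0052 0.0734 0.0435]
(185, 150) [-0.0142  0.0872  0.0434]
(302, 152) [0.0139 0.0873 0.043 ]
(187, 450) [-0.0148  0.0873 -0.0333]
(305, 412) [ 0.0156  0.0873 -0.0229]
(328, 103) [0.0229 0.1273 0.0527]
(320, 455) [ 0.0227  0.1273 -0.0504]
```

carry_out(plan=[[[0,0.004,0],[0,0,0],0.0],[[0,0.006,0],[0,0,0],0.0],[[0,0.007,0],[0,0,0],0.0],[[0,0.007,0],[0,0,0],0.0],[[0,0.006,0],[0,0,0],0.0],[[0,0.004,0],[0,0,0],0.0],[[0,0.002,0],[0,0,0],0.0]])

```text
time_s: 10.88
position: [0.5709, -0.3605, 0.0986]
tool_rot: [[0.977, -0.0, 0.211], [-0.211, 0.0, 0.977], [-0.0, -1.0, 0.0]]
ft_force: [0.1, -1.4, -0.4]
grip_width: 0.0085
```

carry_out(plan=[[[0,0.004,0],[0,0,0],0.0],[[0,0.004,0],[0,0,0],0.0],[[0,0.004,0],[0,0,0],0.0],[[0,0.002,0],[0,0,0],0.0],[[0,0.001,0],[0,0,0],0.0],[[0,0,0],[0,0,0],0.0]])

```text
time_s: 11.62
position: [0.5709, -0.3605, 0.0838]
tool_rot: [[0.977, 0.0, 0.211], [-0.211, -0.0, 0.977], [0.0, -1.0, -0.0]]
ft_force: [-0.2, 0.4, -0.8]
grip_width: 0.0079
```

No contact force yet. I'll lower it the last couple of mm.

carry_out(plan=[[[0,0.001,0],[0,0,0],0.0],[[0,0.001,0],[0,0,0],0.0],[[0,0.001,0],[0,0,0],0.0],[[0,0,0],[0,0,0],0.0]])

```text
time_s: 12.12
position: [0.5711, -0.3605, 0.0815]
tool_rot: [[0.978, 0.001, 0.211], [-0.211, -0.001, 0.978], [0.001, -1.0, -0.0]]
ft_force: [-0.6, 0.3, 4.7]
grip_width: 0.0087
```

carry_out(plan=[[[0,0,0],[0,0,0],0.014],[[0,0,0],[0,0,0],0.02],[[0,0,0],[0,0,0],0.03],[[0,0,0],[0,0,0],0.04],[[0,0,0],[0,0,0],0.04]])

```text
time_s: 12.75
position: [0.5709, -0.3604, 0.0808]
tool_rot: [[0.977, -0.0, 0.211], [-0.211, 0.0, 0.977], [-0.0, -1.0, 0.0]]
ft_force: [-1.0, 0.6, -0.4]
grip_width: 0.0402
```

carry_out(plan=[[[0,-0.005,0],[0,0,0],0.04],[[0,-0.012,0],[0,0,0],0.04],[[0,-0.02,0],[0,0,0],0.04],[[0,-0.025,0],[0,0,0],0.04],[[0,-0.025,0],[0,0,0],0.04],[[0,-0.02,0],[0,0,0],0.04],[[0,-0.01,0],[0,0,0],0.04],[[0,-0.003,0],[0,0,0],0.04]])

```text
time_s: 13.75
position: [0.571, -0.3605, 0.2014]
tool_rot: [[0.977, 0.001, 0.211], [-0.211, -0.001, 0.977], [0.001, -1.0, -0.0]]
ft_force: [0.3, 0.6, 0.1]
grip_width: 0.0403
```

```bash
python3 - <<'E'
from plan import *
s=env.observe();p=env.get_image("wrist");t=env.get_image("scene");save(p,"w5.png")
cv2.imwrite("pics/s5.png",cv2.resize(t["image"][70:190,150:270],None,fx=5,fy=5,interpolation=cv2.INTER_CUBIC)[:,:,::-1])
print(s["time_s"],s["position"])
plan([.4757,-.3415,.215],-102.1,12,.08)
E
```

```text
13.75 [ 0.57095967 -0.36049978  0.20142409]
[[[-0.0032,-0.0005,-0.0001],[0.0,3.0,0.0],0.08],[[-0.0065,-0.0009,-0.0004],[0.0,5.99,0.0],0.08],[[-0.0095,-0.0015,-0.0017],[0.0,8.99,-0.01],0.08],[[-0.0092,-0.0014,-0.0031],[0.0,9.0,0.0],0.08],[[-0.0086,-0.0015,-0.0046],[0.0,8.99,0.0],0.08],[[-0.0077,-0.0014,-0.0058],[0.0,8.99,-0.01],0.08],[[-0.0068,-0.0014,-0.007],[0.0,8.99,0.0],0.08],[[-0.0056,-0.0015,-0.0079],[0.01,8.99,0.0],0.08]]
[[[-0.0042,-0.0014,-0.0087],[0.0,8.99,0.0],0.08],[[-0.0029,-0.0015,-0.0093],[0.0,9.0,-0.01],0.08],[[-0.0009,-0.0009,-0.0064],[0.0,5.99,0.0],0.08],[[-0.0001,-0.0005,-0.0032],[0.0,3.0,0.0],0.08]]
end [ 0.4757 -0.3415  0.215 ] err yaw [-0. -0. -0.]
```

View pics/w5.png

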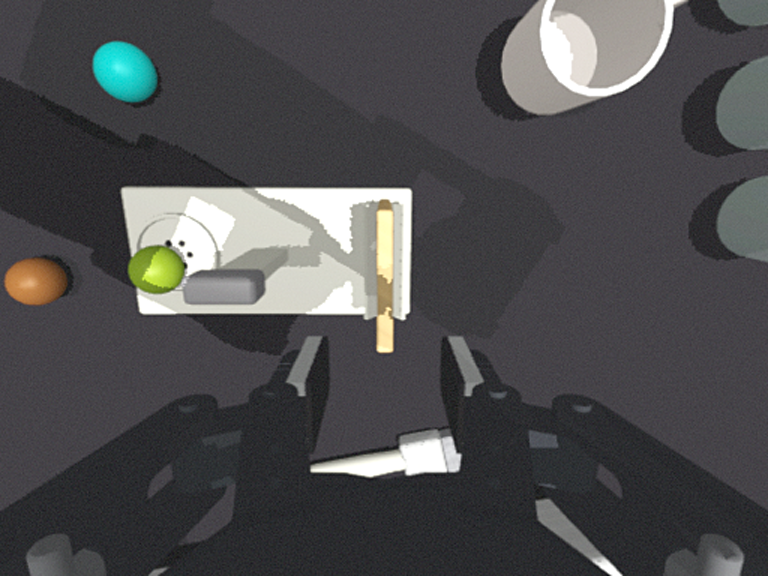

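View pics/s5.png

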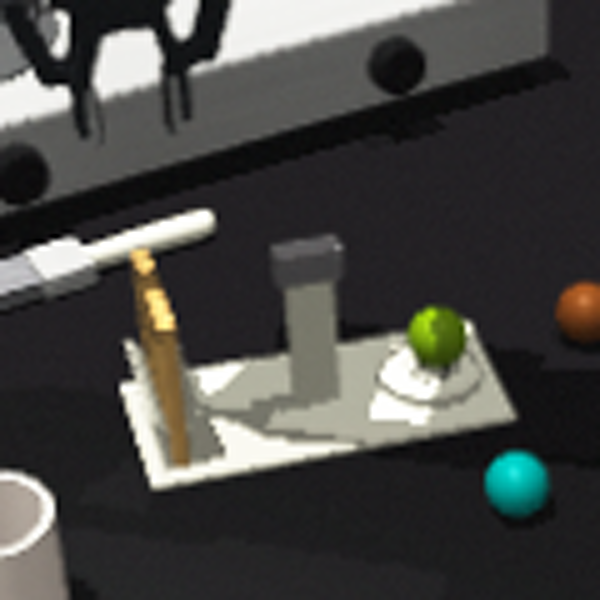

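```bash
python3 - <<'E'
from plan import *
s=env.observe();p=env.get_image("wrist")
R=np.array(s["tool_rot"]).reshape(3,3);P=np.array(s["position"]);T=lambda X:(R.T@(X-P)).round(4)
g=lambda x,y:((y+.5)/1.5-.5,(x+.5)/1.5-.5)
for q,z in[((385,207),.118),((385,352),.118),((384,200),.008),((411,189),.008),((410,313),.008),((365,203),.048),((408,203),.048),((365,319),.048),((405,319),.048),((224,284),.128)]:print(q,z,T(atz(p,g(*q),z,s)),atz(p,g(*q),z,s).round(4))
E
```

```text
(385, 207) 0.118 [0.0007 0.0826 0.0459] [ 0.5812 -0.3157  0.118 ]
(385, 352) 0.118 [ 0.0008  0.0825 -0.0449] [ 0.5621 -0.4044  0.118 ]
(384, 200) 0.008 [1.000e-04 1.926e-01 4.280e-02] [ 0.5799 -0.3185  0.008 ]
(411, 189) 0.008 [0.0224 0.1926 0.0518] [ 0.6035 -0.3144  0.008 ]
(410, 313) 0.008 [ 0.0233  0.1925 -0.056 ] [ 0.5817 -0.42    0.008 ]
(365, 203) 0.048 [-0.0139  0.1526  0.0432] [ 0.5663 -0.3152  0.048 ]
(408, 203) 0.048 [0.0179 0.1526 0.0432] [ 0.5973 -0.3219  0.048 ]
(365, 319) 0.048 [-0.0149  0.1525 -0.0475] [ 0.5461 -0.4036  0.048 ]
(405, 319) 0.048 [ 0.0169  0.1525 -0.0475] [ 0.5772 -0.4103  0.048 ]
(224, 284) 0.128 [-0.093   0.0726  0.0023] [ 0.4804 -0.3385  0.128 ]
```

carry_out(plan=[[[-0.003,-0.001,0],[0,3,0],0.08],[[-0.0065,-0.001,-0.0005],[0,6,0],0.08],[[-0.0095,-0.0015,-0.0015],[0,9,0],0.08],[[-0.009,-0.0015,-0.003],[0,9,0],0.08],[[-0.0085,-0.0015,-0.0045],[0,9,0],0.08],[[-0.008,-0.0015,-0.006],[0,9,0],0.08],[[-0.007,-0.0015,-0.007],[0,9,0],0.08],[[-0.0055,-0.0015,-0.008],[0,9,0],0.08]])

```text
time_s: 14.9
position: [0.5039, -0.3466, 0.211]
tool_rot: [[0.251, -0.001, 0.968], [-0.968, 0.001, 0.251], [-0.001, -1.0, -0.001]]
ft_force: [-0.3, 0.7, 0.2]
grip_width: 0.0803
```

carry_out(plan=[[[-0.004,-0.0015,-0.0085],[0,9,0],0.08],[[-0.003,-0.0015,-0.0095],[0,9,0],0.08],[[-0.001,-0.001,-0.0065],[0,6,0],0.08],[[0,-0.0005,-0.003],[0,3,0],0.08],[[0,0,0],[0,0,0],0.08]])

```text
time_s: 15.52
position: [0.4758, -0.3412, 0.2158]
tool_rot: [[-0.211, -0.001, 0.978], [-0.978, 0.001, -0.211], [-0.001, -1.0, -0.001]]
ft_force: [-0.0, -0.6, 0.0]
grip_width: 0.0801
```

```bash
python3 - <<'E'
from plan import *
s=env.observe();p=env.get_image("wrist");save(p,"w6.png")
P=np.array(s["position"]);R=np.array(s["tool_rot"]).reshape(3,3)
print(s["time_s"],P,np.degrees(np.arctan2(R[1][0],R[0][0])),s["q"],s["grip_width"])
for z in (.128,.102,.008):print(proj(p,[P[0],P[1],z],s)[::-1]*1.5)
E
```

```text
15.525 [ 0.47580303 -0.34121055  0.21581597] -102.16325682794809 [-4.72223243e+01  2.51240060e+01  6.74366239e+01  3.75336331e-04
  8.75000092e+01  5.49409008e+01] 0.08008641084546536
[384.53530678 281.40492804]
[384.54220285 271.80606356]
[384.55954845 247.69158979]
```

View pics/w6.png

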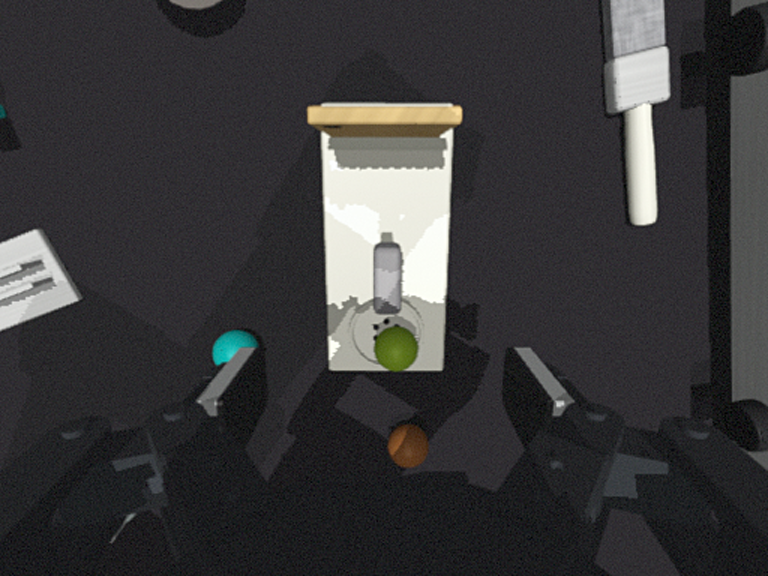

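Board is seated: the top edge spans ±45 mm about the slot centre at z=0.118, and it is upright. The wrist view shows the handle at (387,278), nearly centred between the fingers. Now I'll descend onto it.

carry_out(plan=[[[0.001,0.008,0.001],[0,0,0],0.08],[[0.0005,0.015,0],[0,0,0],0.08],[[0,0.022,0],[0,0,0],0.08],[[0,0.022,0],[0,0,0],0.08],[[0,0.022,0],[0,0,0],0.08],[[0,0.017,0],[0,0,0],0.08],[[0,0.01,0],[0,0,0],0.08],[[0,0.004,0],[0,0,0],0.08]])

```text
time_s: 16.58
position: [0.4765, -0.3429, 0.0955]
tool_rot: [[-0.211, -0.001, 0.978], [-0.978, 0.001, -0.211], [-0.001, -1.0, -0.001]]
ft_force: [-0.4, -0.3, -0.5]
grip_width: 0.0801
```

```bash
python3 - <<'E'
from plan import *
s=env.observe();p=env.get_image("wrist");save(p,"w7.png");t=env.get_image("scene")
cv2.imwrite("pics/s7.png",cv2.resize(t["image"][70:190,150:270],None,fx=5,fy=5,interpolation=cv2.INTER_CUBIC)[:,:,::-1])
print(s["position"])
E
```

```text
[ 0.47654208 -0.34285697  0.09548317]
```

View pics/w7.png

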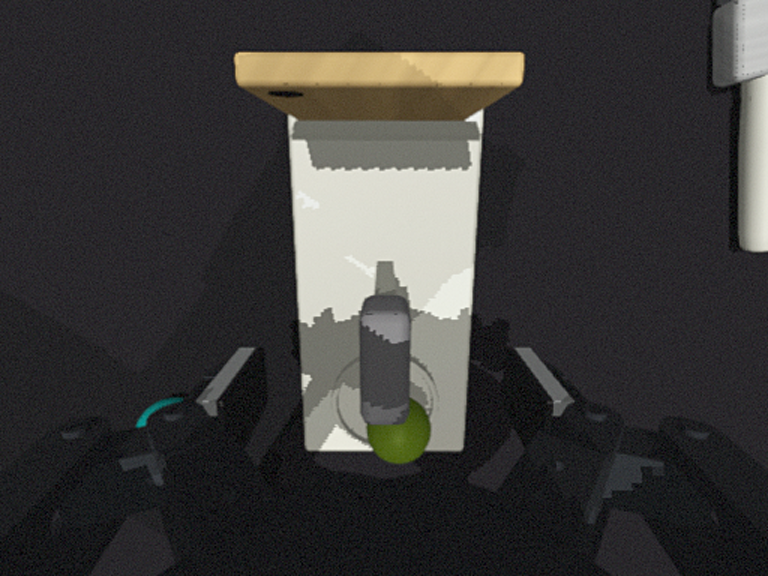

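View pics/s7.png

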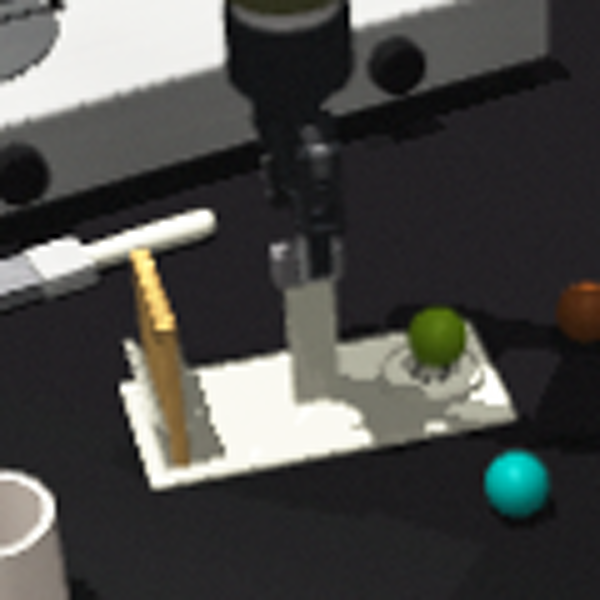

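```bash
python3 - <<'E'
from plan import *
s=env.observe();p=env.get_image("wrist")
R=np.array(s["tool_rot"]).reshape(3,3);P=np.array(s["position"]);T=lambda X:(R.T@(X-P)).round(4)
g=lambda x,y:((y+.5)/1.5-.5,(x+.5)/1.5-.5)
for q in[(386,312),(386,424)]:print(T(atz(p,g(*q),.128,s)))
E
```

```text
[ 0.0004 -0.0319  0.0204]
[ 0.0005 -0.0319 -0.0221]
```

carry_out(plan=[[[0,0,0],[0,0,0],0.06],[[0,0,0],[0,0,0],0.045],[[0,0,0],[0,0,0],0.03],[[0,0,0],[0,0,0],0.02],[[0,0,0],[0,0,0],0.01],[[0,0,0],[0,0,0],0.0],[[0,0,0],[0,0,0],0.0],[[0,0,0],[0,0,0],0.0]], force=100)

```text
time_s: 17.73
position: [0.4768, -0.343, 0.0968]
tool_rot: [[-0.211, 0.0, 0.977], [-0.977, -0.0, -0.211], [0.0, -1.0, 0.0]]
ft_force: [-0.3, 2.5, 6.3]
grip_width: 0.0145
```

carry_out(plan=[[[0,-0.001,0],[0,0,0],0.0],[[0,-0.002,0],[0,0,0],0.0],[[0,-0.004,0],[0,0,0],0.0],[[0,-0.006,0],[0,0,0],0.0],[[0,-0.006,0],[0,0,0],0.0],[[0,-0.004,0],[0,0,0],0.0],[[0,-0.002,0],[0,0,0],0.0],[[0,0,0],[0,0,0],0.0]])

```text
time_s: 18.73
position: [0.4767, -0.343, 0.1214]
tool_rot: [[-0.211, 0.0, 0.977], [-0.977, -0.0, -0.211], [0.0, -1.0, 0.0]]
ft_force: [0.7, -0.5, -5.9]
grip_width: 0.0142
```

```bash
python3 - <<'E'
from plan import *
s=env.observe();p=env.get_image("wrist");save(p,"w8.png");t=env.get_image("scene")
cv2.imwrite("pics/s8.png",cv2.resize(t["image"][70:190,150:270],None,fx=5,fy=5,interpolation=cv2.INTER_CUBIC)[:,:,::-1])
print(s["position"],s["ft_force"],s["wrist_torque"],s["grip_width"],s["time_s"])
E
```

```text
[ 0.4766841  -0.34302731  0.12140114] [ 0.65889001 -0.47569121 -5.85014716] [ 0.03196081  0.03097476 -0.03710796] 0.014158018354870936 18.725
```

View pics/w8.png

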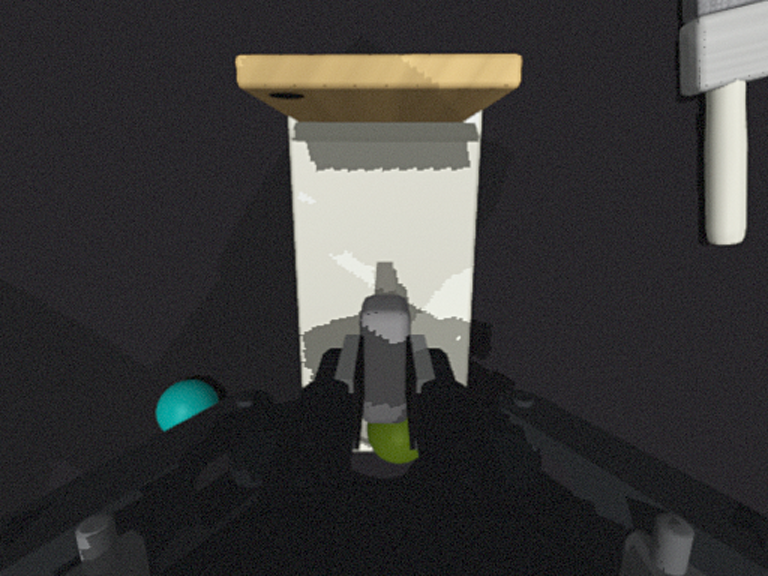

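View pics/s8.png

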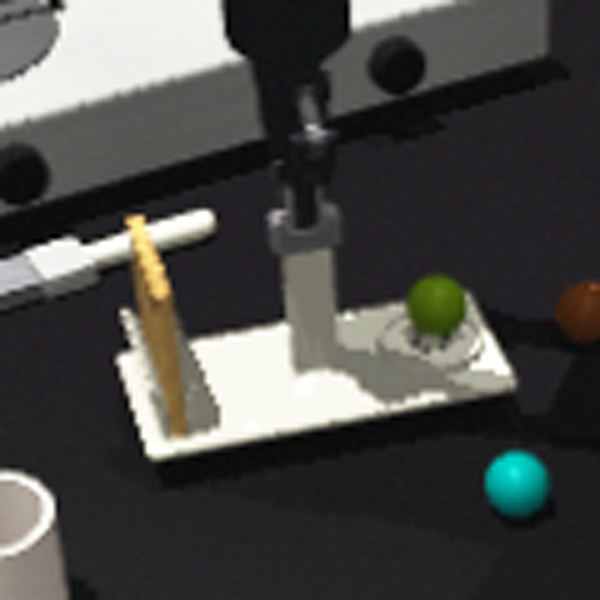

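Caddy hangs level with 5.85 N of weight, and the lime and board are in place. I'll lift further, then carry smoothly.

carry_out(plan=[[[0,-0.003,0],[0,0,0],0.0],[[0,-0.006,0],[0,0,0],0.0],[[0,-0.009,0],[0,0,0],0.0],[[0,-0.012,0],[0,0,0],0.0],[[0,-0.014,0],[0,0,0],0.0],[[0,-0.015,0],[0,0,0],0.0],[[0,-0.015,0],[0,0,0],0.0],[[0,-0.012,0],[0,0,0],0.0]])

```text
time_s: 19.82
position: [0.4768, -0.3431, 0.2085]
tool_rot: [[-0.211, 0.001, 0.977], [-0.977, -0.001, -0.211], [0.0, -1.0, 0.001]]
ft_force: [0.2, 0.1, -6.1]
grip_width: 0.0144
```

carry_out(plan=[[[0,-0.01,0],[0,0,0],0.0],[[0,-0.007,0],[0,0,0],0.0],[[0,-0.005,0],[0,0,0],0.0],[[0,-0.002,0],[0,0,0],0.0],[[0,0,0],[0,0,0],0.0]])

```text
time_s: 20.45
position: [0.4767, -0.343, 0.2312]
tool_rot: [[-0.211, -0.0, 0.977], [-0.977, 0.0, -0.211], [-0.0, -1.0, -0.0]]
ft_force: [0.3, -0.9, -5.6]
grip_width: 0.0139
```

carry_out(plan=[[[-0.003,0,-0.0007],[0,0,0],0.0],[[-0.006,0,-0.0015],[0,0,0],0.0],[[-0.009,0,-0.0022],[0,0,0],0.0],[[-0.012,0,-0.003],[0,0,0],0.0],[[-0.015,0,-0.0037],[0,0,0],0.0],[[-0.018,0,-0.0044],[0,0,0],0.0],[[-0.021,0,-0.0052],[0,0,0],0.0],[[-0.024,0,-0.0059],[0,0,0],0.0]])

```text
time_s: 21.45
position: [0.4734, -0.2301, 0.2314]
tool_rot: [[-0.211, 0.0, 0.977], [-0.977, 0.0, -0.211], [-0.0, -1.0, 0.0]]
ft_force: [0.8, 0.1, -5.9]
grip_width: 0.0142
```

carry_out(plan=[[[-0.024,0,-0.0059],[0,0,0],0.0],[[-0.024,0,-0.0059],[0,0,0],0.0],[[-0.024,0,-0.0059],[0,0,0],0.0],[[-0.024,0,-0.0059],[0,0,0],0.0],[[-0.024,0,-0.0059],[0,0,0],0.0],[[-0.024,0,-0.0059],[0,0,0],0.0],[[-0.024,0,-0.0059],[0,0,0],0.0],[[-0.024,0,-0.0059],[0,0,0],0.0]])

```text
time_s: 22.45
position: [0.4673, -0.0323, 0.2315]
tool_rot: [[-0.211, 0.0, 0.978], [-0.978, 0.0, -0.211], [-0.0, -1.0, 0.0]]
ft_force: [-0.4, -0.1, -4.7]
grip_width: 0.014
```

carry_out(plan=[[[-0.024,0,-0.0059],[0,0,0],0.0],[[-0.021,0,-0.0052],[0,0,0],0.0],[[-0.018,0,-0.0044],[0,0,0],0.0],[[-0.015,0,-0.0037],[0,0,0],0.0],[[-0.012,0,-0.003],[0,0,0],0.0],[[-0.008,0,-0.002],[0,0,0],0.0],[[-0.004,0,-0.001],[0,0,0],0.0],[[0,0,0],[0,0,0],0.0]])

```text
time_s: 23.45
position: [0.4648, 0.0708, 0.2313]
tool_rot: [[-0.211, -0.0, 0.977], [-0.977, -0.0, -0.211], [0.0, -1.0, -0.0]]
ft_force: [-1.1, -0.1, -4.9]
grip_width: 0.0142
```

```bash
python3 - <<'E'
from plan import *
s=env.observe();t=env.get_image("scene");save(t,"s9.png")
R=np.array(s["tool_rot"]).reshape(3,3);P=np.array(s["position"])
print(P,R.round(4).tolist(),s["ft_force"],s["q"],s["time_s"])
print("togo",R.T@(np.array([.457,.323,.225])-P))
E
```

```text
[0.46476992 0.0707796  0.2312559 ] [[-0.211, -0.0001, 0.9775], [-0.9775, -0.0001, -0.211], [0.0002, -1.0, -0.0001]] [-1.06524992 -0.14193483 -4.9068825 ] [-5.80938409e+00  1.26767407e+01  8.36196628e+01 -8.22928512e-03
  8.37108550e+01  9.63726692e+01] 23.45
togo [-0.24490325  0.00622441 -0.06081362]
```

View pics/s9.png

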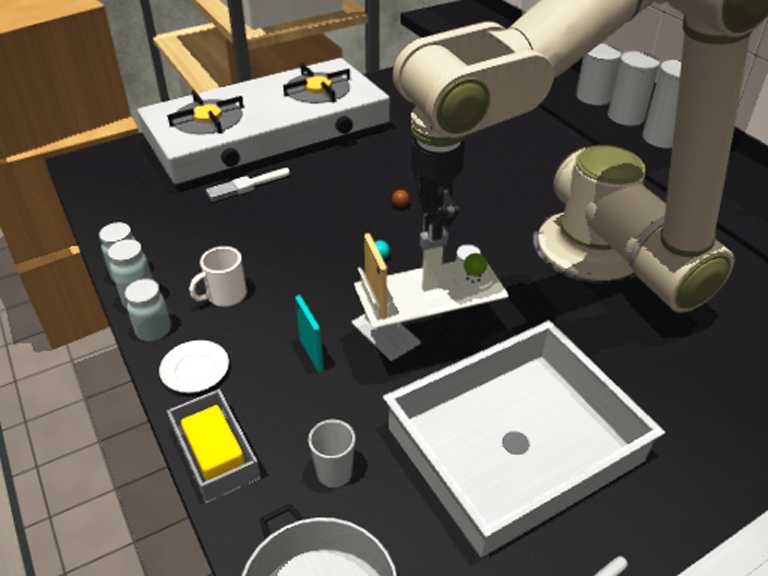

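carry_out(plan=[[[-0.003,0,-0.0007],[0,0,0],0.0],[[-0.006,0,-0.0015],[0,0,0],0.0],[[-0.009,0,-0.0022],[0,0,0],0.0],[[-0.012,0,-0.003],[0,0,0],0.0],[[-0.015,0,-0.0037],[0,0,0],0.0],[[-0.018,0,-0.0045],[0,0,0],0.0],[[-0.02,0,-0.005],[0,0,0],0.0],[[-0.02,0,-0.005],[0,0,0],0.0]])

```text
time_s: 24.5
position: [0.4612, 0.1785, 0.2313]
tool_rot: [[-0.211, -0.0, 0.978], [-0.978, 0.0, -0.211], [-0.0, -1.0, -0.0]]
ft_force: [-0.4, -0.2, -5.5]
grip_width: 0.0143
```

carry_out(plan=[[[-0.02,0,-0.005],[0,0,0],0.0],[[-0.02,0,-0.005],[0,0,0],0.0],[[-0.02,0,-0.005],[0,0,0],0.0],[[-0.019,0,-0.0047],[0,0,0],0.0],[[-0.018,0,-0.0045],[0,0,0],0.0],[[-0.015,0,-0.0037],[0,0,0],0.0],[[-0.012,0,-0.003],[0,0,0],0.0],[[-0.009,0,-0.0022],[0,0,0],0.0]])

```text
time_s: 25.5
position: [0.4572, 0.3145, 0.2313]
tool_rot: [[-0.211, -0.0, 0.977], [-0.977, -0.0, -0.211], [0.0, -1.0, -0.0]]
ft_force: [-0.4, -0.5, -5.6]
grip_width: 0.0143
```

carry_out(plan=[[[-0.006,0,-0.0015],[0,0,0],0.0],[[-0.003,0,-0.0007],[0,0,0],0.0],[[0,0,0],[0,0,0],0.0],[[0,0,0],[0,0,0],0.0]])

```text
time_s: 26.0
position: [0.457, 0.3229, 0.2314]
tool_rot: [[-0.211, 0.0, 0.977], [-0.977, -0.0, -0.211], [0.0, -1.0, 0.0]]
ft_force: [0.7, 0.6, -6.0]
grip_width: 0.0142
```

```bash
python3 - <<'E'
from plan import *
s=env.observe();t=env.get_image("scene");save(t,"s10.png");u=env.get_image("top");save(u,"t10.png");w=env.get_image("wrist");save(w,"w10.png")
R=np.array(s["tool_rot"]).reshape(3,3);P=np.array(s["position"])
print(P,R.round(4).tolist(),s["ft_force"],s["q"],s["time_s"])
print("rim corners expected in scene",[ (proj(t,[.457+a,.323+b,.08])[::-1]*1.5).round() for a in(-.167,.167) for b in(-.137,.137)])
print("same wrist",[ (proj(w,[.457+a,.323+b,.08],s)[::-1]*1.5).round() for a in(-.167,.167) for b in(-.137,.137)])
E
```

```text
[0.45696444 0.32289471 0.23137328] [[-0.2113, 0.0, 0.9774], [-0.9774, -0.0001, -0.2113], [0.0001, -1.0, 0.0]] [ 0.68265562  0.602808   -6.02281478] [ 2.31255980e+01  2.18697735e+01  7.01291023e+01 -4.67893600e-03
  8.80013054e+01  1.25326062e+02] 26.0
rim corners expected in scene [array([547., 319.]), array([663., 430.]), array([381., 395.]), array([483., 535.])]
same wrist [array([585., 417.]), array([272., 475.]), array([538., -34.]), array([134.,  65.])]
```

View pics/s10.png

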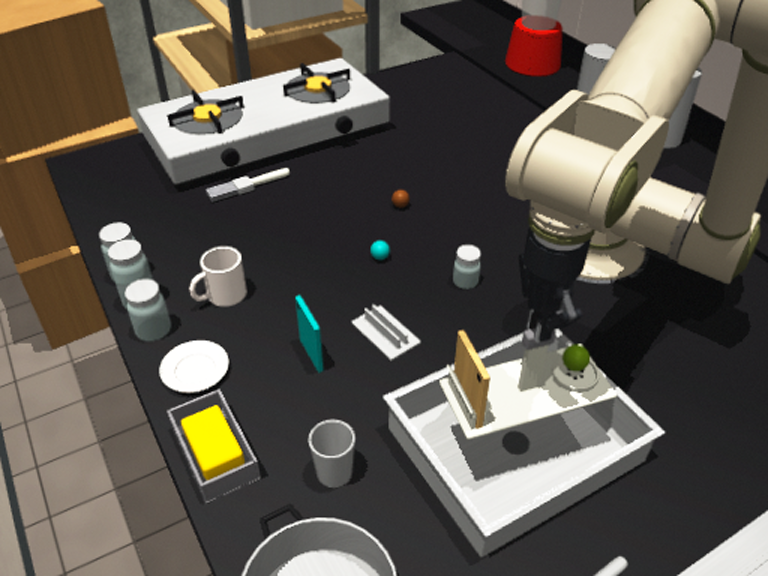

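View pics/t10.png

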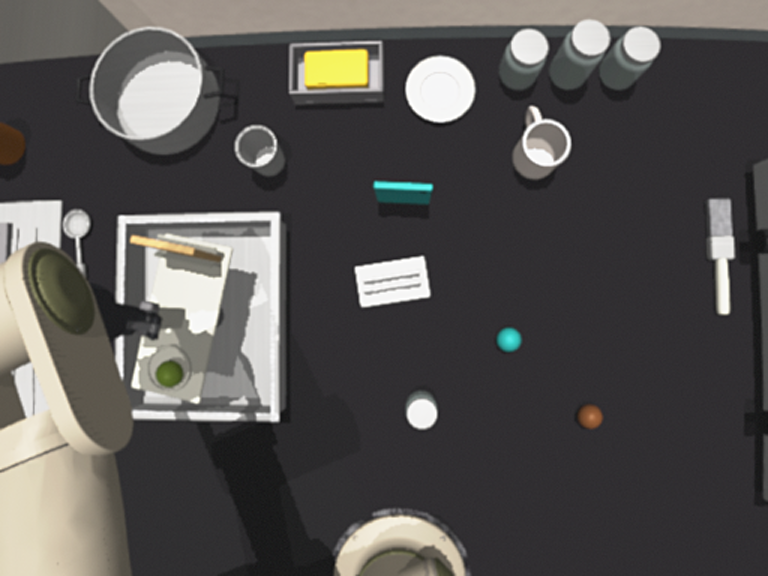

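View pics/w10.png

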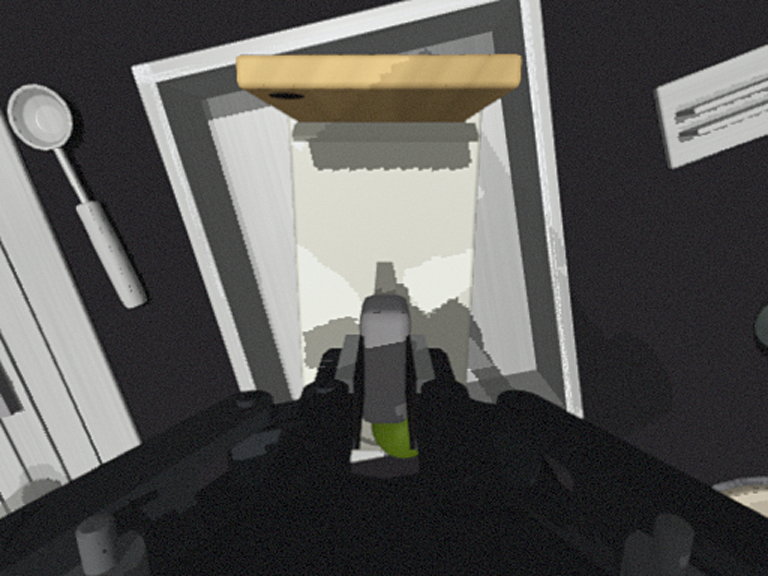

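All of it checks: the rim corners in the wrist view (133,67) and (582,417) match the predicted (134,65) and (585,417). The lime is in its pocket, the board is seated, and the tumbler and mug are standing. I'll settle briefly and hand in.

carry_out(plan=[[[0,0,0],[0,0,0],0.0],[[0,0,0],[0,0,0],0.0],[[0,0,0],[0,0,0],0.0],[[0,0,0],[0,0,0],0.0]])

```text
time_s: 26.65
position: [0.4569, 0.3231, 0.2313]
tool_rot: [[-0.211, -0.0, 0.977], [-0.977, -0.0, -0.211], [0.0, -1.0, 0.0]]
ft_force: [1.0, 0.4, -6.0]
grip_width: 0.0144
```

```bash
python3 - <<'E'
from h import *
s=env.observe();print(s["time_s"],s["position"],s["ft_force"],np.abs(s["qvel"]).max())
print(env.close_job())
E
```

```text
26.65 [0.4569194  0.32313933 0.23131896] [ 1.02706759  0.36839104 -5.99257669] 0.11254401929883288
the job is handed in; nothing more can be done
None
```

I moved the board from the stand into the caddy slot and let go of it. I then carried the caddy by its handle to the middle of the bowl and handed the job in at 26.65 s, with the arm still holding it. The interface gives no verdict, so this rests on my own last checks.

- **Board:** seated at about 4.7 N of contact. In the wrist view it stood upright and was centred along the slot to within about 1 mm by wrist-camera measurement.
- **Caddy:** held level and still, with its underside about 55 mm above the bowl's rim. The load on the wrist was about 6 N. I measured the handle to be within 2–3 mm of the bowl's middle.
- **Lime, tumbler and mug:** in the last pictures the lime was in its pocket and the tumbler and mug were standing where they began.

Two readings disagreed:
- **Cameras:** the top and wrist cameras differed by about 3 mm in x. I used the wrist camera for the grasps and the insertion.
- **Finger opening:** it read 1.5–4 mm less than the true thickness while gripping, but both grasps held.

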